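Back the indexing wheel off by one notch

ROBOT

A 6-joint arm with a two-finger parallel gripper is mounted at the origin on the work surface. World frame = base frame: x ahead of the robot, y to its left, z up, the work surface at z = 0. Lengths are in m, angles in rad, forces in N, time in s.
With the tool pointing down it reaches from about 0.375 to 0.975 m from the base axis. Payload 3.8 kg.
Tool frame: the origin (TCP) lies midway between the tips of the shut fingers; the grasp point (between the pads) lies 19 mm behind it; z points along the fingers, y is the line along which they close (so a half turn about z gives the same grasp; the last joint's range is limited). The gripper opens to 85 mm and grips with 20 to 120 N. Pads are 22 mm wide; open, the fingers measure 114 mm over their backs; the gripper's body (76 mm by 85 mm) begins 54 mm behind the grasp point. The pads swing forward as they close: fully open they stand 13 mm farther back than shut.
Start: joints at [-1.176, 0.264, 1.604, -0, 1.274, -0.037], TCP at [0.282, -0.613, 0.199] pointing down, gripper open.
Joint ranges: [-2.63, 2.63], [-0.94, 2.18], [0.31, 2.57], [-1.31, 4.45], [0, 2.66], [-2.55, 2.55]. Speed limits (rad/s): [2.57, 2.57, 3.14, 3.14, 3.14, 3.14].

INTERFACE

Orientations are given as a rotation vector (axis times angle).
In Python, from workcell import bot gives the robot as it stands.
- The arm moves only by the tool jog_arm, never from a script. Its argument "motion" is a list of rows, each a list of 5 numbers: the opening, from -1 (shut) to 1 (fully open), then the shift along the tool's x, y, z in mm, then the turn about the tool's z in degrees. In form: [[claw, x, y, z, twist], ...]. A call has 1 to 10 rows; each row shifts and turns the commanded pose from where the row before left it, along the tool's axes as they then stand; what a row does not reach is not made up. A row lasts 1/12 s, in which the tool goes at most 41.7 mm and 7.16 degrees, less where a joint would pass 70% of its speed; a pose out of reach is approached as far as the arm can. A call with a gripper value outside its range is refused whole. The fingers move at their own pace and stop on an object; "force" is the grip in N (left out, the last holds). Time passes only in rows, so rows that do not move let the fingers close. It gives the time, the measured TCP pose, the force, the opening and the grip force at its end, in the units of the state.
- bot.read_state(): the state, without advancing time (a new reading comes with each control period).
- bot.read_camera(name): name is "side" or "top" or "wrist"; returns (picture, depth): 420x560x3 uint8, red, green, blue; 420x560 float32, m along the optical axis (not along the pixel's ray), 0 where there is no reading.
- bot.get_calibration(name): a dict with "vfov" (degrees; the focal length in pixels is half the picture's height over the tangent of half this angle, whatever the lens; pixels are square), "cx", "cy" (the principal point, pixels), "dist" ([k1, k2, p1, p2, k3] as OpenCV has them; the pictures are not rectified), "rvec" (rotation vector, rad) and "tvec" (3), from world to camera coordinates, as OpenCV has them; the wrist camera has in their place "tool_from_camera" (4x4, takes a point from camera to tool coordinates, whose origin is the TCP and whose axes are the flange's). Camera axes: x right, y down, z forward; pixel columns grow to the right and rows downward; lengths in m; the calibration is good to about 2 mm. A picture is of the moment at which its call begins: read the wrist's pose just before it. get_calibration takes no time and is no camera call.
- bot.finish_job(): hands the job in; it is judged then, once.
The state is a dict: "time": time; "q": joint angles; "joint_vel": joint speeds; "joint_torque": joint torques, N m; "tool_pos": TCP position; "tcp_rot": TCP orientation; "wrist_force": force on the tool from outside, world axes, zero at the start; "torque": the same for the moment, N m; "width": opening from 0.0 (shut) to 1.0 (fully open); "grip_force": force on a finger pad.
Only numpy, scipy, OpenCV 4.12 (cv2) and the standard library are available. Lean on these libraries where they do the work, as an engineer would, in place of code of your own. Each camera call takes 0.05 s, during which the arm holds its last target. There are 200 camera calls.

TASK

The indexing fixture was advanced one notch too far. With a fingertip flip the ratchet pawl up off the toothed wheel by pushing its lever over, so that it stays tipped back; push the wheel backward (anticlockwise seen from above) by exactly one notch; then tip the pawl down again so that it sits fully in the tooth gap. Pick nothing up: the flange stays lying on the wheel and everything round about stays where it is.

Things in the scene. Friction and masses are not known exactly. Their poses are not given: they have to be found in the camera images.
- indexer: the indexing fixture, fixed to the bench. Origin under the wheel's upright axis, on the bench top, z up; its x and y are the directions used below (sizes in mm). Grey base plate 250 (x) by 320 (y), y -130 to +190, top at z 14. On it a flat toothed steel wheel; the pawl stands on the +y side between two cheek plates (outer faces x -32 and +24, y 135 to 169, top z 98)
- wheel_top (a point): middle of the wheel's top face, on its axis, z 55. Wheel z 30 to 55, disc radius 85.5, 12 saw teeth out to radius 101. Four upright round pegs for pushing, 12 in diameter, stand on it at radius 66, z 55 to 100; a spigot of radius 14.5 in the middle, top z 77. It turns with friction (about 4 N at a peg, no spring) and stays where it is left
- ratchet_wheel (a joint): turn of the wheel in rad, positive = anticlockwise from above = backward. Pegs at 45, 135, 225, 315 degrees plus this angle, anticlockwise from the fixture's +x. One notch is 0.5236. It starts within 0.02 of 0; at 0.5236 the pawl faces the middle of the next gap and drops in freely from 0.06 short of it to 0.04 beyond. Too far: the pawl lands on a tooth; pushing the wheel forward lets it drop in
- pawl (a joint): lift of the pawl in rad: 0 = nose fully down in a tooth gap, about 0.25 = on top of a tooth, 1.5 = tipped right back against its stop. By its own weight it falls to 0 from below about 0.95 and onto the stop from above about 1.4 (between them it stays put); 1 to 2 N at the lever moves it. Pushing the lever away from the wheel (fixture +y) tips the pawl up and over
- pawl_hinge (a point): the pawl's hinge, parallel to the fixture's x, at y 150, z 85. The pawl is a steel V: an arm and a lever, 70 degrees apart. Pawl down: the arm lies level towards the wheel (x -20 to +12, 62 long, top face z 85), nose under its end at radius 90 to 102, down to z 41; the lever (24 wide, 6 thick) rises from the hinge, leaning 20 degrees towards the wheel
- pawl_end (a point): end of the pawl's arm, middle of the face that is its top when down (62 mm from the hinge). Tipped back, the arm stands almost upright above the hinge (z 85 to 147) with the nose on its wheel side and the lever out to fixture +y, rising 24 degrees; pushing the upright arm towards the wheel (-y) tips the pawl down again
- lever_tip (a point): middle of the round thumb bar (12 mm in diameter, 32 long, parallel to the fixture's x) at the end of the pawl's lever, 60 mm from the hinge; with the pawl down it is at x -4, y 129.5, z 141 in the fixture's frame
- flange_center (a point): centre of the loose aluminium flange, a ring 88 mm across, 12 thick, 32 hole, drilled with six small holes, lying over the spigot on the wheel (its centre at z 61). It rides round with the wheel
- spare_flange: a second, identical loose flange lying on the bench beside the fixture, 12 high; origin at its underside's centre. Bystander
- bush: brass bush, 28 mm across at the foot, 32 high, standing on the corner of the base plate; origin under its centre. Bystander
- wrench: steel wrench lying on the bench beyond the pawl's side of the fixture; bystander
- screwdriver: screwdriver lying on the bench; bystander
- oil_bottle: white plastic bottle, 60 mm across, 150 high, standing; origin under its centre. Bystander
- tape_roll: roll of tape lying flat, 100 mm across, 24 high; bystander
- stock_block: aluminium block 70 x 50 x 35 mm on the bench; bystander
Things that resemble listed ones, but are neither listed nor needed, are in the scene too. What is shaped like the part that bears flange_center but blue or orange is not meant.

How it is judged:
By the outcome, as a careful person would: the job done as asked, in the order asked, and still so for the second after the job is handed in, with the robot touching nothing.
It also fails if it takes over 51 s, if anything falls off the work surface, if the arm or the gripper's body presses on something with over 40 N, if the wrist force passes 120 N, or if a joint passes its speed limit or range.

## Working session

There is one attempt and no reset: what is moved stays moved. The work goes in short steps, Python scripts to look and compute and a tool call to move; the robot and the scene stay as the last step left them, time stands still between calls to the robot, and variables do not carry over. Pictures are saved under pics/ and viewed, at most 10 in all, crops included, and the job is handed in when it is done.

Besides the shell and the picture viewer there is one more tool, called after "Request:" by a JSON object that holds its "name" and its "arguments". jog_arm: Moves the arm, as the interface text tells. Its arguments: {"type":"object","properties":{"motion":{"type":"array"},"force":{"type":"number"}},"required":["motion"]}

```bash
mkdir -p pics
cat > h.py <<'E'
import numpy as np, cv2
from workcell import bot
def K(c):
    f=210/np.tan(np.radians(c['vfov'])/2); return np.array([[f,0,c['cx']],[0,f,c['cy']],[0,0,1]])
def pose(name):
    c=bot.get_calibration(name)
    if 'rvec' in c:
        R=cv2.Rodrigues(np.array(c['rvec'],float))[0]; return c,R.T,-R.T@np.array(c['tvec'],float)
    s=bot.read_state(); T=np.array(c['tool_from_camera']); R=cv2.Rodrigues(np.array(s['tcp_rot']))[0]
    return c,R@T[:3,:3],R@T[:3,3]+np.array(s['tool_pos'])
def cloud(name):
    c,R,t=pose(name); im,d=bot.read_camera(name)
    h,w=d.shape; uv=np.stack(np.meshgrid(np.arange(w),np.arange(h)),-1).reshape(-1,1,2).astype(np.float32)
    n=cv2.undistortPoints(uv,K(c),np.array(c['dist'],float)).reshape(h,w,2)
    P=np.dstack([n*d[...,None],d])@R.T+t; P[d<=0]=np.nan
    return im,d,P
def save(im,n): cv2.imwrite('pics/'+n,cv2.cvtColor(im,cv2.COLOR_RGB2BGR))
E
python3 - <<'E'
from h import *
for n in('side','top'):
    im,d,P=cloud(n); save(im,n+'0.png'); np.savez(n+'0.npz',im=im,P=P); print(n,pose(n)[1:])
print(bot.read_state())
E
```

```text
side (array([[ 0.84106585, -0.40072482,  0.36335637],
       [-0.54070457, -0.64230992,  0.54320948],
       [ 0.01570988, -0.65334339, -0.75689868]]), array([-0.09886695, -0.95720408,  1.43815229]))
top (array([[ 0.02004922, -0.98634242,  0.1634829 ],
       [-0.99927664, -0.01448407,  0.03516249],
       [-0.03231436, -0.16406963, -0.98591934]]), array([ 0.31845678, -0.02961323,  1.23744985]))
{'time': 0.1, 'q': array([-1.17587815e+00,  2.64713206e-01,  1.60525146e+00, -1.40597301e-05,
        1.27374272e+00, -3.68985650e-02]), 'joint_vel': array([ 0.00053751, -0.00063388, -0.00314271,  0.00062158, -0.00139434,
       -0.00247575]), 'joint_torque': array([ 5.05300686e-04, -5.16708469e+01, -3.68590450e+01, -5.16172372e-05,
        6.26099703e-03,  2.53847844e-05]), 'tool_pos': array([ 0.28220783, -0.61234948,  0.19785521]), 'tcp_rot': array([-3.06662003e+00, -6.72599490e-01,  6.11834809e-04]), 'wrist_force': array([-0.0046624 ,  0.13487314, -0.03418837]), 'torque': array([0.05278038, 0.01751553, 0.0046813 ]), 'grip_force': 0.0, 'width': 0.9974493867916788}
```

View pics/top0.png

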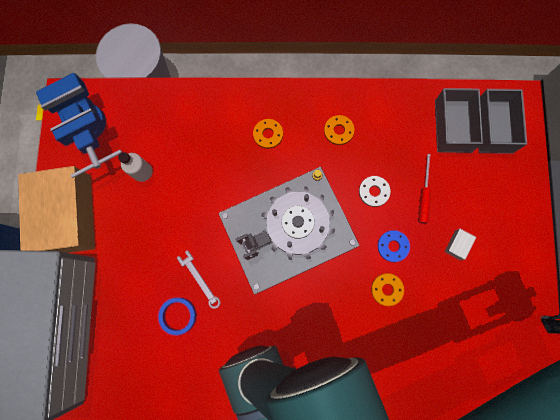

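View pics/side0.png

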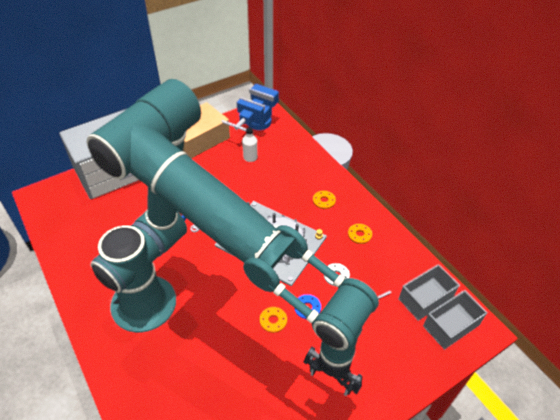

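The top view shows the fixture's plate with corners near (220,213), (321,168), (357,244) and (255,292). The wheel centre is at (297,222) and the pawl at (250,243). In the side view the arm hides the fixture.

Run:
```python
from h import *
z=np.load('top0.npz'); im,P=z['im'],z['P']
hsv=cv2.cvtColor(im,cv2.COLOR_RGB2HSV)
m=((hsv[...,1]<110)).astype(np.uint8); m[:160]=0;m[300:]=0;m[:,:212]=0;m[:,365:]=0
m=cv2.morphologyEx(m,cv2.MORPH_OPEN,np.ones((3,3)))
c=max(cv2.findContours(m,0,2)[0],key=cv2.contourArea)
c_,R,t=pose('top')
def ray(uv,zz):
    n=cv2.undistortPoints(np.array(uv,np.float32).reshape(-1,1,2),K(c_),np.array(c_['dist'],float)).reshape(-1,2)
    d=np.c_[n,np.ones(len(n))]@R.T; return t+d*((zz-t[2])/d[:,2])[:,None]
W=ray(c.reshape(-1,2),.014)[:,:2].astype(np.float32)
r=cv2.minAreaRect(W); B=cv2.boxPoints(r); print(r,B)
# axis: long-side dir
e=[B[1]-B[0],B[2]-B[1]]; l=max(e,key=np.linalg.norm); y=l/np.linalg.norm(l); y=y if y[1]>0 else -y
x=np.array([y[1],-y[0]]); o=np.array(r[0])-.03*y
print('yaw',np.degrees(np.arctan2(x[1],x[0])),'origin',o,'x',x,'y',y)
# wheel hub check: flange blob bright at z .067
fl=((hsv[...,1]<40)&(hsv[...,2]>225)).astype(np.uint8); fl[:, :270]=0; fl[:,325:]=0;fl[:195]=0;fl[250:]=0
k=max(cv2.findContours(fl,0,2)[0],key=cv2.contourArea);(cc,_)=cv2.minEnclosingCircle(k); print('flange',cc,_,ray([cc],.067))
# depth-based hub
q=P[P[...,2]>.09]; 
F=np.dstack([(P[...,:2]-o)@x,(P[...,:2]-o)@y,P[...,2]])
s=(abs(F[...,0])<.15)&(abs(F[...,1])<.2)&(F[...,2]>.085)&(F[...,2]<.2)
mm=s.astype(np.uint8); n,lab,st,ce=cv2.connectedComponentsWithStats(mm)
for i in range(1,n): print(st[i][4],ce[i].round(),(np.median(F[lab==i],0)*1000).round(), (F[lab==i].min(0)*1e3).round(),(F[lab==i].max(0)*1e3).round())
s=(np.hypot(F[...,0],F[...,1])<.07)&(F[...,2]<.07); print('z flange',np.median(F[s][:,2])) 
s=(abs(F[...,0])<.12)&(F[...,1]<-.105)&(F[...,1]>-.125);print('z plate',np.median(F[s][:,2]))
```

```text
((0.48916131258010864, -0.004180744290351868), (0.24837790429592133, 0.3190613090991974), 25.764755249023438) [[ 0.3079741   0.08550827]
 [ 0.44666278 -0.20183398]
 [ 0.6703485  -0.09386976]
 [ 0.53165984  0.19347249]]
yaw 25.764757 origin [ 0.50220163 -0.03119833] x [0.9005863 0.4346772] y [-0.4346772  0.9005863]
flange (304.8846130371094, 231.65383911132812) 2.507491111755371 [[ 0.47501851 -0.05052419  0.067     ]]
21 [306. 196.] [ 47. -46.  99.] [ 42. -52.  87.] [ 53. -40. 103.]
20 [274. 211.] [46. 47. 99.] [41. 42. 87.] [ 52.  53. 105.]
19 [321. 228.] [-47. -46. 100.] [-51. -51.  90.] [-41. -41. 103.]
362 [252. 243.] [ -6. 137.  95.] [-34.  89.  85.] [ 27. 169. 151.]
19 [289. 243.] [-47.  48. 100.] [-52.  42.  87.] [-41.  52. 103.]
1 [255. 248.] [-19. 132.  85.] [-19. 132.  85.] [-19. 132.  85.]
z flange 0.057006123575905954
z plate 0.014718518880882936
```

Request:
{"name": "jog_arm", "arguments": {"motion": [[-1, 22, -26.5, 0, -1], [-1, 22, -26.5, 0, 0], [-1, 22, -26.5, 0, 0], [-1, 22, -26.5, 0, 0], [-1, 22, -26.5, 0, 0], [-1, 22, -26.5, 0, 0], [-1, 22, -26.5, 0, 0], [-1, 22, -26.5, 0, 0], [-1, 22, -26.5, 0, 0], [-1, 22, -26.5, 0, 0]]}}

```text
time: 0.93
tool_pos: [0.3659, -0.2771, 0.1986]
tcp_rot: [-3.062, -0.699, 0.0]
wrist_force: [1.0, -0.0, -0.6]
width: 0.001
grip_force: 0.0
```

Request:
{"name": "jog_arm", "arguments": {"motion": [[-1, 22, -26.5, 0, 0], [-1, 22, -26.5, 0, 0], [-1, 22, -26.5, 0, 0], [-1, 22, -26.5, 0, 0], [-1, 22, -26.5, 0, 0], [-1, 22, -26.5, 0, 0], [-1, 22, -26.5, 0, 0], [-1, 22, -26.5, 0, 0], [-1, 0, 0, 0, 0], [-1, 0, 0, 0, 0]]}}

```text
time: 1.77
tool_pos: [0.4324, -0.01, 0.1987]
tcp_rot: [-3.061, -0.707, 0.001]
wrist_force: [0.0, -0.2, 0.2]
width: -0.001
grip_force: 0.0
```

```bash
cat >> h.py <<'E'
O=np.array([.5022,-.0312]); A=np.radians(25.76); X=np.array([np.cos(A),np.sin(A)]); Y=np.array([-X[1],X[0]])
def fx(p): p=np.asarray(p); return np.concatenate([((p[...,:2]-O)@X)[...,None],((p[...,:2]-O)@Y)[...,None],p[...,2:]],-1)*1e3
def st():
    s=bot.read_state(); R=cv2.Rodrigues(np.array(s['tcp_rot']))[0]
    print('t %.2f'%s['time'],'fix',fx(s['tool_pos']).round(1),'toolx yaw rel',round(np.degrees(np.arctan2(R[1,0],R[0,0])-A),2),'tilt',R[:,2].round(3),'F',s['wrist_force'].round(2),'w',round(s['width'],2))
E
python3 - <<'E'
from h import *
st(); im,d,P=cloud('wrist'); save(im,'w1.png')
E
```

```text
t 1.77 fix [-53.7  49.4 198.7] toolx yaw rel 0.24 tilt [-0.001 -0.    -1.   ] F [ 0.03 -0.24  0.16] w -0.0
```

View pics/w1.png

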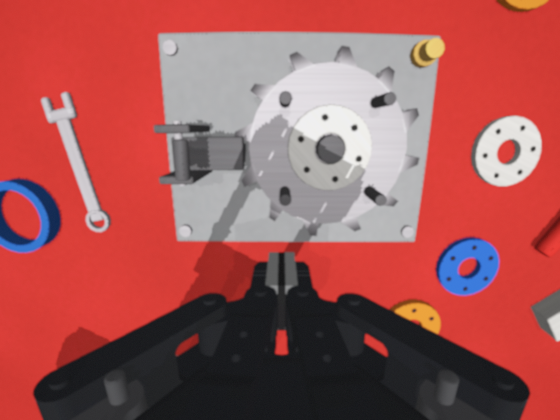

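The wrist view shows the pawl (arm at (215,152), lever bar at (182,160)), the wheel and its four pegs, with the shut finger at (281,260). I'll go in on the wheel side of the bar.

Request:
{"name": "jog_arm", "arguments": {"motion": [[-1, 25, -22, 0, 0], [-1, 25, -24, 0, 0], [-1, 0, 0, 30, 0], [-1, 0, 0, 30, 0], [-1, 0, 0, 12, 0], [-1, 0, 0, 0, 0], [-1, 0, -4, 0, 0], [-1, 0, -4, 0, 0], [-1, 0, 0, 0, 0]]}}

```text
time: 2.57
tool_pos: [0.4554, 0.0589, 0.129]
tcp_rot: [3.063, 0.698, 0.005]
wrist_force: [0.3, 0.2, 0.2]
width: -0.003
grip_force: 0.0
```

Run:
```python
from h import *
st()
```

```text
t 2.57 fix [ -3.  101.5 129. ] toolx yaw rel -0.07 tilt [ 0.003  0.001 -1.   ] F [0.33 0.23 0.21] w -0.0
```

Request:
{"name": "jog_arm", "arguments": {"motion": [[-1, 0, -8, 0, 0], [-1, 0, -8, 0, 0], [-1, 0, -8, 0, 0], [-1, 0, -8, 0, 0], [-1, 0, -8, 0, 0], [-1, 0, -8, 0, 0], [-1, 0, -6, 0, 0], [-1, 0, 0, 0, 0]]}}

```text
time: 3.23
tool_pos: [0.4301, 0.1086, 0.127]
tcp_rot: [-3.062, -0.702, 0.0]
wrist_force: [0.1, 0.2, -0.8]
width: -0.001
grip_force: 0.0
```

Request:
{"name": "jog_arm", "arguments": {"motion": [[-1, 0, -7, 2, 0], [-1, 0, -7, 2, 0], [-1, 0, -7, 2, 0], [-1, 0, -6, 3, 0], [-1, 0, -5, 3, 0], [-1, 0, 0, 0, 0], [-1, 0, 0, 0, 0]]}}

```text
time: 3.82
tool_pos: [0.4164, 0.1364, 0.1147]
tcp_rot: [3.062, 0.701, -0.001]
wrist_force: [0.3, -0.6, 0.0]
width: 0.006
grip_force: 0.0
```

Run:
```python
from h import *
st(); im,d,P=cloud('top'); save(cv2.resize(im[180:300,200:370],None,fx=4,fy=4),'t2.png')
F=fx(P); s=(F[...,0]>-40)&(F[...,0]<30)&(F[...,1]>80)&(F[...,1]<230)&(F[...,2]>75)
print(s.sum())
for y in range(80,230,10):
    q=s&(F[...,1]>=y)&(F[...,1]<y+10)
    if q.sum(): print(y,q.sum(),F[q].mean(0).round(),F[q][:,2].max().round())
```

```text
t 3.82 fix [ -4.4 188.2 114.7] toolx yaw rel 0.02 tilt [-0.001 -0.    -1.   ] F [ 0.3  -0.57  0.01] w 0.01
3464
80 8 [-2. 89. 85.] 89.0
90 48 [-5. 95. 85.] 90.0
100 48 [ -4. 105.  85.] 90.0
110 49 [ -4. 115.  94.] 501.0
120 300 [ -6. 126. 412.] 533.0
130 368 [-10. 135. 437.] 542.0
140 322 [-10. 145. 419.] 541.0
150 312 [-10. 155. 447.] 537.0
160 266 [ -9. 165. 503.] 537.0
170 278 [-10. 175. 521.] 539.0
180 301 [-12. 185. 509.] 539.0
190 315 [-13. 195. 505.] 538.0
200 308 [-11. 205. 510.] 539.0
210 286 [ -8. 215. 520.] 539.0
220 255 [ -5. 225. 528.] 539.0
```

View pics/t2.png

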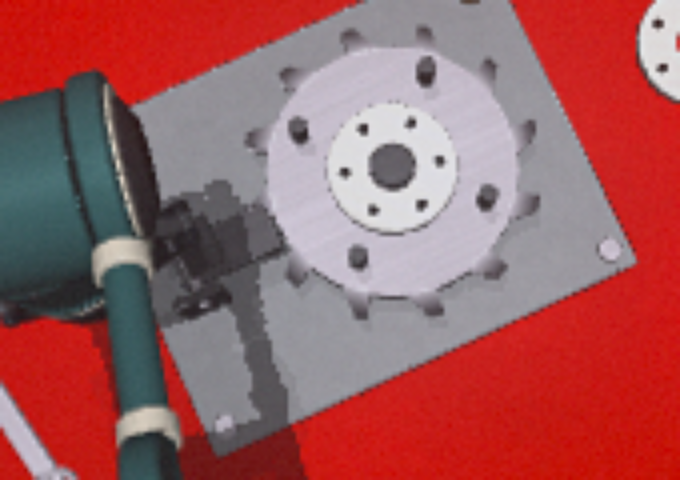

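Run:
```python
from h import *
im,d,P=cloud('wrist'); im2,d2,P2=cloud('side'); save(np.hstack([cv2.resize(im,(533,400)),cv2.resize(im2[150:330,180:300],(267,400))]),'w3.png')
F=fx(P); s=(F[...,0]>-40)&(F[...,0]<30)&(F[...,1]>80)&(F[...,1]<230)&(F[...,2]>100)&(F[...,2]<200)
for y in range(80,230,10):
    q=s&(F[...,1]>=y)&(F[...,1]<y+10)
    if q.sum(): print(y,q.sum(),F[q].mean(0).round(),F[q][:,2].max().round())
```

```text
120 431 [ -2. 128. 147.] 150.0
130 1481 [ -3. 135. 138.] 149.0
140 760 [ -3. 144. 112.] 125.0
150 127 [  4. 157. 196.] 200.0
160 305 [  7. 166. 194.] 200.0
170 597 [  5. 176. 183.] 200.0
180 1572 [  3. 186. 182.] 200.0
190 1294 [  5. 194. 183.] 200.0
200 434 [  5. 204. 189.] 200.0
210 230 [  9. 215. 197.] 200.0
220 54 [ -1. 221. 199.] 200.0
```

View pics/w3.png

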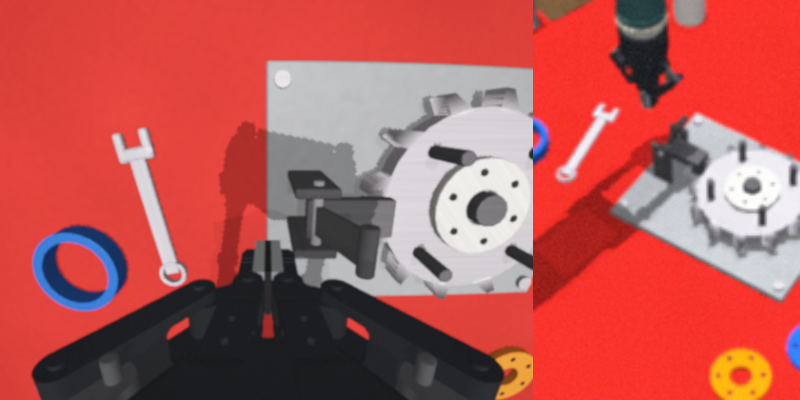

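Wrist view: the lever bar (367,250) is still upright and the finger (267,260) is now beyond it, so it slipped past. I'll check where the fingertip really ends.

Run:
```python
from h import *
st();im,d,P=cloud('wrist'); F=fx(P)
s=(F[...,0]>-30)&(F[...,0]<30)&(F[...,1]>155)&(F[...,1]<230)&(F[...,2]>60)&(F[...,2]<200)
for z in range(100,200,8):
    q=s&(F[...,2]>=z)&(F[...,2]<z+8)
    if q.sum(): print(z,q.sum(),np.percentile(F[q],2,axis=0).round(),np.percentile(F[q],98,axis=0).round())
```

```text
t 3.97 fix [ -3.9 187.7 115.2] toolx yaw rel -0.03 tilt [ 0. -0. -1.] F [-0.18  0.39 -0.24] w 0.0
100 6 [-29. 156. 100.] [ 22. 166. 101.]
148 106 [  3. 178. 152.] [  8. 198. 156.]
156 367 [  3. 175. 156.] [  8. 201. 164.]
164 445 [  3. 175. 164.] [  8. 201. 172.]
172 487 [  3. 175. 172.] [  8. 201. 180.]
180 679 [-14. 181. 180.] [  8. 195. 188.]
188 1191 [-11. 162. 189.] [ 10. 215. 196.]
196 1211 [-12. 156. 196.] [ 10. 221. 200.]
```

Run:
```python
from h import *
im,d,P=cloud('wrist'); F=fx(P)
for r in range(236,330,6): print(r,im[r,275],d[r,275].round(3),F[r,275].round())
c,R,t=pose('wrist'); print(fx(t), R.round(2))
s=bot.read_state(); p=np.array(s['tool_pos'])
uv=cv2.projectPoints(((np.array([p,p+[0,0,.04]])-t)@R),np.zeros(3),np.zeros(3),K(c),np.array(c['dist'],float))[0];print(uv)
im,d,P=cloud('side'); F=fx(P)
s=(np.abs(F[...,0]+4)<40)&(np.abs(F[...,1]-188)<40)&(F[...,2]>60)&(F[...,2]<200)
for z in range(96,200,8):
    q=s&(F[...,2]>=z)&(F[...,2]<z+8)
    if q.sum(): print(z,q.sum(),F[q].min(0).round(),F[q].max(0).round())
c,R,t=pose('side');print(cv2.projectPoints(((np.array([p,p+[0,0,.04]])-t)@R),np.zeros(3),np.zeros(3),K(c),np.array(c['dist'],float))[0])
save(cv2.resize(im[150:240,200:320],None,fx=6,fy=6),'s4.png')
```

```text
236 [221  66  59] 0.31 [-41. 195.   0.]
242 [223  67  61] 0.312 [-48. 195.  -0.]
248 [221  65  58] 0.314 [-55. 195.  -0.]
254 [100 101 101] 0.149 [  7. 191. 154.]
260 [100 101 101] 0.141 [  7. 191. 162.]
266 [100 101 101] 0.135 [  7. 191. 168.]
272 [100 101 101] 0.13 [  7. 191. 174.]
278 [100 101 100] 0.124 [  7. 191. 180.]
284 [109 110 110] 0.119 [  7. 191. 185.]
290 [108 109 110] 0.113 [  8. 191. 191.]
296 [28 30 32] 0.108 [  8. 190. 195.]
302 [31 30 34] 0.106 [  7. 190. 198.]
308 [33 33 36] 0.107 [  5. 190. 198.]
314 [35 36 39] 0.11 [  1. 191. 196.]
320 [36 37 39] 0.111 [ -2. 191. 196.]
326 [35 36 39] 0.112 [ -5. 191. 196.]
[ 68.49156784 188.08195746 290.82433812] [[ 0.43 -0.86 -0.26]
 [-0.9  -0.42 -0.12]
 [-0.    0.28 -0.96]]
[[[282.04989636 244.60417046]]

 [[282.229014   274.13820967]]]
96 7 [-36. 150.  96.] [ 12. 165. 102.]
144 2 [-11. 181. 145.] [-10. 182. 151.]
152 15 [-16. 172. 152.] [  7. 199. 160.]
160 6 [-18. 173. 160.] [-12. 191. 167.]
168 11 [-18. 172. 168.] [ -3. 193. 173.]
176 13 [-17. 168. 176.] [ -7. 197. 182.]
184 12 [-20. 168. 184.] [-10. 208. 191.]
192 26 [-22. 153. 192.] [  1. 223. 200.]
[[[232.18677977 202.87282834]]

 [[231.50100398 195.13133721]]]
```

View pics/s4.png

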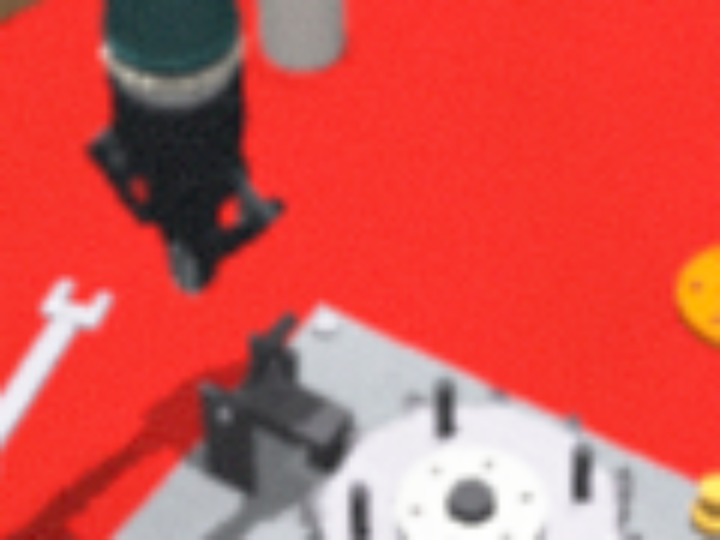

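Two cameras agree that the fingertip ends about 35 mm behind the reported TCP, so it passed over the bar. The side view shows the tip at (190,290) in the crop, well above the pawl. I'll go back over and repeat the push 37 mm lower.

Request:
{"name": "jog_arm", "arguments": {"motion": [[-1, 0, 0, -22, 0], [-1, 0, 30, 0, 0], [-1, 0, 30, 0, 0], [-1, 0, 28, 0, 0], [-1, 0, 0, 0, 0], [-1, 0, 0, 24, 0], [-1, 0, 0, 22, 0], [-1, 0, 0, 0, 0], [-1, 0, 0, 0, 0]]}}

```text
time: 4.87
tool_pos: [0.4534, 0.0571, 0.09]
tcp_rot: [-3.062, -0.699, 0.006]
wrist_force: [-1.3, 0.4, 1.0]
width: 0.003
grip_force: 0.0
```

Request:
{"name": "jog_arm", "arguments": {"motion": [[-1, 0, -7, 0, 0], [-1, 0, -7, 0, 0], [-1, 0, -7, 0, 0], [-1, 0, -7, 0, 0], [-1, 0, -7, 0, 0], [-1, 0, -7, 0, 0], [-1, 0, -6, 0, 0], [-1, 0, -6, 0, 0]]}}

```text
time: 5.53
tool_pos: [0.4309, 0.1063, 0.0909]
tcp_rot: [-3.063, -0.7, 0.001]
wrist_force: [1.1, -1.6, -0.8]
width: -0.002
grip_force: 0.6
```

Request:
{"name": "jog_arm", "arguments": {"motion": [[-1, 0, -6, 2, 0], [-1, 0, -6, 2, 0], [-1, 0, -6, 2, 0], [-1, 0, -5, 2, 0], [-1, 0, -5, 2, 0], [-1, 0, -5, 2, 0], [-1, 0, 0, 0, 0], [-1, 0, 0, 0, 0]]}}

```text
time: 6.2
tool_pos: [0.417, 0.1356, 0.0788]
tcp_rot: [-3.062, -0.701, 0.001]
wrist_force: [-0.0, 0.9, -0.2]
width: 0.003
grip_force: 0.0
```

```bash
cat >> h.py <<'E'
def pawl(n='wrist'):
    im,d,P=cloud(n); F=fx(P)
    s=(F[...,0]>-40)&(F[...,0]<30)&(F[...,1]>80)&(F[...,1]<230)&(F[...,2]>78)&(F[...,2]<155)
    for y in range(80,230,10):
        q=s&(F[...,1]>=y)&(F[...,1]<y+10)
        if q.sum()>3: print(y,q.sum(),F[q].mean(0).round(),F[q][:,2].max().round())
    return im
E
python3 - <<'E'
from h import *
st(); save(pawl(),'w5.png')
E
```

```text
t 6.20 fix [ -4.3 187.3  78.8] toolx yaw rel 0.02 tilt [-0.001 -0.    -1.   ] F [-0.04  0.93 -0.21] w 0.0
100 572 [ -1. 106. 141.] 144.0
110 1093 [ -4. 115. 142.] 145.0
120 1066 [ -4. 125. 143.] 146.0
130 1236 [  5. 136. 135.] 149.0
140 3413 [  4. 146. 120.] 149.0
150 1504 [ -2. 155.  92.] 100.0
160 1280 [ -1. 165.  95.] 155.0
170 790 [  2. 176. 116.] 155.0
180 1366 [  4. 186. 135.] 155.0
190 956 [  5. 195. 128.] 155.0
200 892 [  1. 205. 118.] 155.0
210 16 [ -1. 210. 112.] 113.0
```

View pics/w5.png

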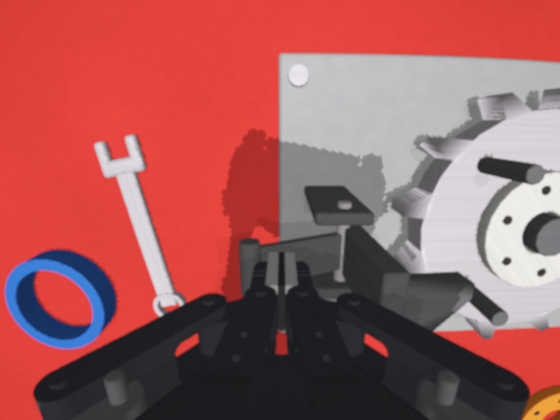

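The wrist view shows the pawl tipped back: the arm stands upright at (375,270) with its nose toward the wheel, and the lever bar lies out at (250,265). Next is the peg.

Request:
{"name": "jog_arm", "arguments": {"motion": [[-1, 0, 0, -28, 0], [-1, 0, 0, -30, 0], [-1, 7.5, 33, 0, 0], [-1, 7.5, 33, 0, 0], [-1, 7.5, 33, 0, 0], [-1, 7.5, 33, 0, 0], [-1, 7.5, 33, 0, 0], [-1, 7.5, 33, 0, 0], [-1, 7.5, 33, 0, 0], [-1, 7.5, 36, 0, 0]]}}

```text
time: 7.08
tool_pos: [0.5881, -0.0806, 0.1371]
tcp_rot: [-3.063, -0.699, -0.0]
wrist_force: [0.2, 1.2, 0.0]
width: 0.003
grip_force: 0.0
```

Request:
{"name": "jog_arm", "arguments": {"motion": [[-1, 0, 0, 0, 0], [-1, 0, 0, 30, 0], [-1, 0, 0, 30, 0], [-1, 0, 0, 30, 0], [-1, 0, 0, 0, 0], [-1, 0, 0, 0, 0]]}}

```text
time: 7.58
tool_pos: [0.585, -0.0787, 0.0452]
tcp_rot: [-3.061, -0.699, 0.008]
wrist_force: [0.2, -0.2, 0.4]
width: -0.002
grip_force: 0.0
```

```bash
cat >> h.py <<'E'
def pegs(n):
    im,d,P=cloud(n); F=fx(P); r=np.hypot(F[...,0],F[...,1])
    s=((r>52)&(r<80)&(F[...,2]>93)&(F[...,2]<104)).astype(np.uint8)
    k,lab,stt,ce=cv2.connectedComponentsWithStats(s)
    for i in range(1,k):
        if stt[i][4]>8:
            m=F[lab==i].mean(0); print(n,'peg',stt[i][4],m.round(1),'r',np.hypot(*m[:2]).round(1),'ang',np.degrees(np.arctan2(m[1],m[0])).round(1))
    return im,F
E
python3 - <<'E'
from h import *
st(); im,F=pegs('top'); pegs('wrist'); pawl('top');
E
```

```text
t 7.58 fix [ 53.9 -78.8  45.2] toolx yaw rel -0.04 tilt [-0.005  0.001 -1.   ] F [ 0.2  -0.17  0.35] w -0.0
top peg 11 [47.7 48.6 98.9] r 68.1 ang 45.5
wrist peg 608 [47.  44.9 98.9] r 65.0 ang 43.7
wrist peg 128 [ 50.9 -47.7  95.5] r 69.8 ang -43.1
100 16 [ -2. 106. 141.] 144.0
110 37 [ -7. 115. 143.] 148.0
120 41 [ -8. 125. 143.] 148.0
130 63 [ -8. 136. 135.] 153.0
140 70 [-10. 144. 121.] 150.0
150 76 [ -4. 155.  93.] 102.0
160 68 [ -4. 165.  95.] 101.0
170 36 [ -4. 175. 100.] 106.0
180 40 [ -4. 185. 105.] 112.0
190 37 [ -4. 195. 109.] 115.0
200 51 [ -4. 205. 115.] 120.0
```

Request:
{"name": "jog_arm", "arguments": {"motion": [[-1, 4, 0, 0, 0], [-1, 0, -6, 0, 0], [-1, 0, -4, 0, 0], [-1, 0, -4, 0, 0], [-1, 0, -4, 0, 0], [-1, 0, -4, 0, 0], [-1, 0, -4, 0, 0], [-1, 0, -4, 0, 0], [-1, 0, 0, 0, 0]]}}

```text
time: 8.48
tool_pos: [0.5831, -0.0516, 0.0481]
tcp_rot: [3.057, 0.7, 0.017]
wrist_force: [12.4, -4.6, -8.5]
width: 0.001
grip_force: 6.4
```

Request:
{"name": "jog_arm", "arguments": {"motion": [[-1, 0, -3, 0, 0], [-1, 0, -3, 0, 0], [-1, 0, -2, 0, 0], [-1, 0, 0, 0, 0], [-1, 0, 0, 0, 0]]}}

```text
time: 8.9
tool_pos: [0.5844, -0.0452, 0.0486]
tcp_rot: [3.054, 0.699, 0.03]
wrist_force: [24.7, -6.5, -18.1]
width: -0.005
grip_force: 11.8
```

Run:
```python
from h import *
st(); im,F=pegs('top'); im,F=pegs('wrist'); save(im,'w6.png')
```

```text
t 8.90 fix [ 68.  -48.4  48.6] toolx yaw rel 0.02 tilt [ 0.021 -0.004 -1.   ] F [ 24.69  -6.49 -18.05] w -0.0
top peg 12 [ 53.9 -35.3  98.7] r 64.5 ang -33.2
wrist peg 556 [38. 53. 99.] r 65.2 ang 54.3
```

View pics/w6.png

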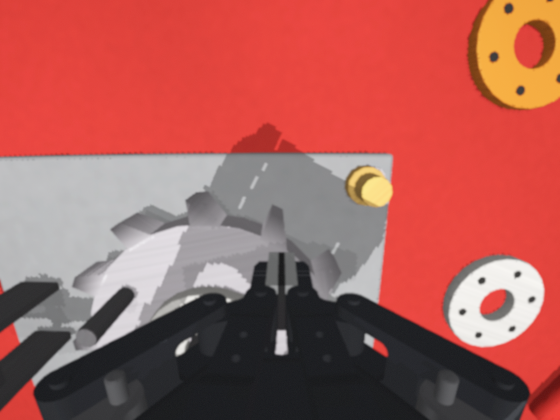

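The finger slid outward along the peg. In the wrist view the finger is at (281,255) and hides the peg. The wheel is at about +12°. I'll back off, re-centre on the peg and push along its arc.

Request:
{"name": "jog_arm", "arguments": {"motion": [[-1, 0, 8, 0, 0], [-1, 0, 10, 0, 0], [-1, 0, 8, 0, 0], [-1, 0, 0, 0, 0], [-1, 0, 0, 0, 0]]}}

```text
time: 9.42
tool_pos: [0.585, -0.0668, 0.0467]
tcp_rot: [-3.063, -0.698, 0.002]
wrist_force: [0.5, -0.2, -0.8]
width: -0.002
grip_force: 0.0
```

Run:
```python
from h import *
st(); im,F=pegs('top'); im,F=pegs('wrist'); 
s=(abs(F[...,0]-56)<30)&(abs(F[...,1]+65)<30)&(F[...,2]>60)&(F[...,2]<118)
for z in range(60,118,8):
    q=s&(F[...,2]>=z)&(F[...,2]<z+8)
    if q.sum(): print(z,q.sum(),np.percentile(F[q],2,axis=0).round(),np.percentile(F[q],98,axis=0).round())
```

```text
t 9.42 fix [ 59.1 -68.1  46.7] toolx yaw rel -0.07 tilt [-0.001  0.    -1.   ] F [ 0.49 -0.2  -0.81] w -0.0
wrist peg 214 [ 54.7 -43.5  97.8] r 69.9 ang -38.5
wrist peg 594 [43.4 48.6 98.9] r 65.1 ang 48.2
60 113 [ 50. -48.  60.] [ 56. -38.  68.]
68 139 [ 50. -48.  68.] [ 56. -38.  76.]
76 169 [ 50. -71.  76.] [ 70. -38.  84.]
84 460 [ 51. -79.  84.] [ 71. -38.  92.]
92 598 [ 53. -80.  92.] [ 71. -39. 100.]
100 537 [ 54. -80. 100.] [ 71. -42. 108.]
108 391 [ 66. -80. 108.] [ 71. -55. 116.]
116 433 [ 49. -72. 116.] [ 71. -63. 118.]
```

Request:
{"name": "jog_arm", "arguments": {"motion": [[-1, -7, 0, 5, 0], [-1, 0, 0, 0, 0], [-1, 1, -4, 0, 0], [-1, 1, -3, 0, 0], [-1, 1.5, -3, 0, 0], [-1, 1.5, -3, 0, 0], [-1, 1.5, -3, 0, 0], [-1, 1.5, -3, 0, 0], [-1, 1, -3, 0, 0], [-1, 0, 0, 0, 0]]}}

```text
time: 10.35
tool_pos: [0.5798, -0.0457, 0.0427]
tcp_rot: [3.061, 0.7, 0.005]
wrist_force: [4.7, -2.4, -1.1]
width: 0.001
grip_force: 1.8
```

Run:
```python
from h import *
st(); im,F=pegs('top'); im,F=pegs('wrist'); save(im,'w7.png')
```

```text
t 10.35 fix [ 63.6 -46.8  42.7] toolx yaw rel 0.0 tilt [ 0.004 -0.001 -1.   ] F [ 4.66 -2.43 -1.06] w 0.0
wrist peg 143 [ 70.4 -35.4  98.9] r 78.8 ang -26.7
wrist peg 312 [ 63.6 -25.8  98.7] r 68.6 ang -22.1
wrist peg 494 [28.5 58.8 98.5] r 65.4 ang 64.1
```

Request:
{"name": "jog_arm", "arguments": {"motion": [[-1, 0.5, -2, 0, 0], [-1, 0.5, -2, 0, 0], [-1, 0.5, -2, 0, 0], [-1, 0, -2, 0, 0], [-1, 0, 0, 0, 0], [-1, 0, 0, 0, 0]]}}

```text
time: 10.95
tool_pos: [0.5778, -0.0382, 0.0432]
tcp_rot: [3.061, 0.7, 0.006]
wrist_force: [5.3, -2.5, 0.3]
width: -0.005
grip_force: 2.0
```

Run:
```python
from h import *
st(); im,F=pegs('top'); im,F=pegs('wrist')
```

```text
t 10.95 fix [ 65.1 -39.1  43.2] toolx yaw rel -0.02 tilt [ 0.004 -0.001 -1.   ] F [ 5.29 -2.45  0.3 ] w -0.0
wrist peg 533 [ 67.7 -21.4  98.8] r 71.0 ang -17.5
wrist peg 13 [23.8 64.9 94.3] r 69.1 ang 69.9
```

Request:
{"name": "jog_arm", "arguments": {"motion": [[-1, 0, 8, 0, 0], [-1, 0, 8, 0, 0], [-1, 0, 0, -38, 0], [-1, 0, 0, -38, 0], [-1, 0, 0, -38, 0], [-1, 0, 0, -38, 0], [-1, -35, -20, 0, 0], [-1, -35, -20, 0, 0], [-1, -35, -20, 0, 0], [-1, 0, 0, 0, 0]]}}

```text
time: 11.88
tool_pos: [0.4529, -0.0431, 0.1912]
tcp_rot: [-3.059, -0.698, 0.015]
wrist_force: [-0.6, 1.0, -1.5]
width: 0.001
grip_force: 0.0
```

Request:
{"name": "jog_arm", "arguments": {"motion": [[-1, 0, 0, 0, 0], [-1, 0, 0, 0, 0]]}}

```text
time: 12.05
tool_pos: [0.4623, -0.0442, 0.1943]
tcp_rot: [3.063, 0.699, 0.001]
wrist_force: [-0.2, 0.5, 0.3]
width: -0.0
grip_force: 0.0
```

Run:
```python
from h import *
st(); im,F=pegs('top'); im,F=pegs('wrist'); save(im,'w8.png')
```

```text
t 12.05 fix [-41.6   5.6 194.3] toolx yaw rel -0.04 tilt [ 0.001  0.    -1.   ] F [-0.16  0.55  0.25] w -0.0
top peg 16 [-62.9  20.5  99.1] r 66.2 ang 161.9
wrist peg 167 [ 62.  -18.1 100.1] r 64.6 ang -16.2
wrist peg 151 [ 18.6  62.7 100. ] r 65.4 ang 73.5
wrist peg 142 [-19.2 -61.8  99.8] r 64.7 ang -107.2
wrist peg 127 [-62.9  18.8  99.7] r 65.7 ang 163.3
```

View pics/w8.png

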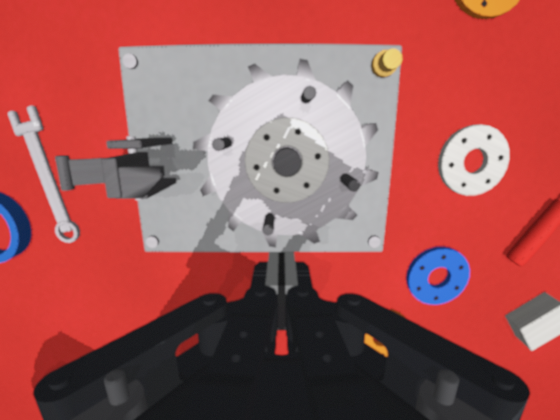

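The wrist view shows four pegs at about 28.4° of turn (0.495 rad), inside the drop-in window. The pawl is still tipped back, with its lever bar at (65,172). Now I'll tip the pawl down.

Request:
{"name": "jog_arm", "arguments": {"motion": [[-1, 8, -34, 0, 0], [-1, 8, -34, 0, 0], [-1, 8, -34, 0, 0], [-1, 7, -34, 0, 0], [-1, 6, -36, 0, 0], [-1, 0, 0, 0, 0], [-1, 0, 0, 32, 0], [-1, 0, 0, 32, 0], [-1, 0, 0, 32, 0], [-1, 0, 0, 0, 0]]}}

```text
time: 12.98
tool_pos: [0.4164, 0.1259, 0.092]
tcp_rot: [3.062, 0.701, -0.019]
wrist_force: [-1.7, 0.8, -1.4]
width: 0.002
grip_force: 0.0
```

Run:
```python
from h import *
st(); pawl()
```

```text
t 12.98 fix [ -9.  178.8  92. ] toolx yaw rel 0.01 tilt [-0.012 -0.003 -1.   ] F [-1.7   0.83 -1.42] w 0.0
100 522 [ -1. 106. 141.] 144.0
110 940 [ -5. 115. 142.] 145.0
120 1068 [ -6. 125. 143.] 146.0
130 1242 [  2. 136. 137.] 149.0
140 2975 [  2. 146. 122.] 149.0
150 1329 [ -3. 155.  93.] 101.0
160 1147 [  2. 165. 104.] 155.0
170 969 [  1. 175. 122.] 155.0
180 998 [  0. 185. 124.] 155.0
190 845 [ -3. 195. 115.] 155.0
200 944 [ -3. 205. 115.] 117.0
210 16 [ -7. 210. 112.] 114.0
```

Request:
{"name": "jog_arm", "arguments": {"motion": [[-1, 0, 7, 0, 0], [-1, 0, 7, 0, 0], [-1, 0, 6, 0, 0], [-1, 0, 6, 0, 0], [-1, 0, 6, 0, 0], [-1, 0, 6, 0, 0], [-1, 0, 6, 0, 0], [-1, 0, 6, 0, 0]]}}

```text
time: 13.7
tool_pos: [0.4428, 0.0813, 0.0983]
tcp_rot: [3.063, 0.699, 0.001]
wrist_force: [-0.2, 0.6, -0.1]
width: 0.002
grip_force: 0.0
```

Request:
{"name": "jog_arm", "arguments": {"motion": [[-1, 0, 6, 0, 0], [-1, 0, 6, 0, 0], [-1, 0, 6, 0, 0], [-1, 0, 6, 0, 0], [-1, 0, 6, 0, 0], [-1, 0, 0, 0, 0], [-1, 0, 0, 0, 0], [-1, 0, 0, 0, 0]]}}

```text
time: 14.37
tool_pos: [0.4554, 0.055, 0.098]
tcp_rot: [-3.063, -0.699, 0.0]
wrist_force: [0.3, -0.6, 0.0]
width: -0.0
grip_force: 0.0
```

Run:
```python
from h import *
st(); pawl()
```

```text
t 14.37 fix [-4.7 98.  98. ] toolx yaw rel -0.03 tilt [-0.  0. -1.] F [ 0.3  -0.64  0.04] w -0.0
80 296 [  0.  88. 121.] 155.0
90 894 [  2.  95. 109.] 155.0
100 953 [  1. 105. 107.] 155.0
110 722 [ -3. 115.  91.] 155.0
120 1442 [ -1. 126. 118.] 149.0
130 1277 [  4. 134. 109.] 149.0
140 822 [ 10. 145.  94.] 122.0
150 915 [ -2. 155.  92.] 101.0
160 489 [ -3. 164.  94.] 100.0
```

Bar back at y≈128, z≈143. I'll withdraw upward and away, then check the arm height and the wheel angle.

Request:
{"name": "jog_arm", "arguments": {"motion": [[-1, 0, 0, -35, 0], [-1, 0, 0, -35, 0], [-1, 0, 0, -35, 0], [-1, -20, 30, 0, 0], [-1, -20, 30, 0, 0], [-1, 0, 30, 0, 0], [-1, 0, 0, 0, 0], [-1, 0, 0, 0, 0], [-1, 0, 0, 0, 0]]}}

```text
time: 15.17
tool_pos: [0.4582, -0.043, 0.2028]
tcp_rot: [-3.062, -0.699, 0.001]
wrist_force: [-1.1, -0.2, -0.9]
width: -0.001
grip_force: 0.0
```

Run:
```python
from h import *
st(); im,F=pegs('wrist'); save(im,'w9.png')
s=(F[...,0]>-16)&(F[...,0]<8)&(F[...,2]>60)&(F[...,2]<160)
for a in range(84,150,6):
    q=s&(F[...,1]>=a)&(F[...,1]<a+6)
    if q.sum(): print(a,q.sum(),np.median(F[q],0).round(1))
```

```text
t 15.17 fix [-44.7   8.5 202.8] toolx yaw rel -0.05 tilt [-0.001  0.001 -1.   ] F [-1.09 -0.2  -0.91] w -0.0
wrist peg 161 [ 62.  -18.2 100.1] r 64.6 ang -16.3
wrist peg 144 [ 18.5  62.7 100. ] r 65.4 ang 73.6
wrist peg 137 [-19.2 -61.9  99.9] r 64.8 ang -107.3
wrist peg 121 [-63.1  18.8 100.1] r 65.8 ang 163.4
84 111 [-4.1 88.5 83.6]
90 169 [-3.7 92.5 85.6]
96 141 [-4.2 99.1 85.8]
102 146 [ -3.3 105.2  85.7]
108 141 [ -3.2 111.3  85.8]
114 140 [ -4.  117.2  85.9]
120 317 [ -3.1 124.1 141.8]
126 378 [ -3.9 128.6 147.1]
132 210 [ -2.9 134.2  86.3]
138 180 [ -3.9 140.9  86.3]
144 96 [ -3.8 145.6  86.4]
```

View pics/w9.png

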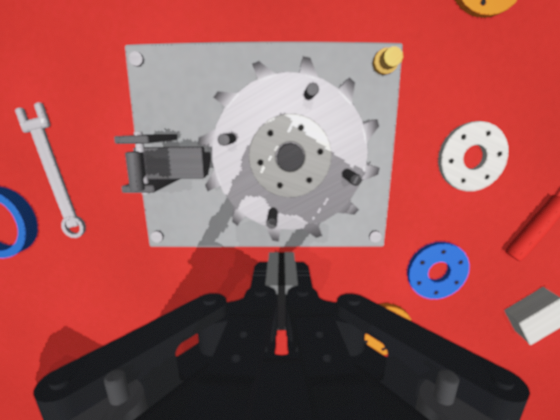

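The pawl's arm at (180,162) lies level at z 85, so it is fully down. The pegs show the wheel one notch back, and the flange and bystanders are in place.

```bash
python3 -c "
from workcell import bot
print(bot.finish_job())"
```

```text
the job is handed in; nothing more can be done
None
```

The job is handed in at about 15 s: the pawl was tipped up, the wheel pushed back one notch (measured 0.495 rad, within the 0.464 to 0.564 drop-in window), and the pawl tipped down again with its arm level at z 85 mm; the flange and the bystanders in the last view had not moved. Two passes missed first: the finger went over the lever, then slid along a peg at about 31 N on the wrist.

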